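Shut the gas cock left open on the welding bench

TASK

Welding is over, but one of the three gas cocks on the bench manifold has been left open: its handle lies more or less along its pipe instead of across it. Turn that handle clockwise until it comes up against its stop, fully shut, and leave the other two cocks shut as they are.

Things in the scene. Friction and masses are not known exactly. Their poses are not given: they have to be found in the camera images.
- cock_a (a joint): Handle angle (rad) of the cock left open, any of three alike in a row. 0 = open: handle along its outlet pipe, pointing to the hose tail, away from the header. 1.571 = shut: square to the pipe. Hard stops at both. Grows as the handle turns level, clockwise from above, about the upright stem. Starts at 0 to 0.35. Turning takes 0.3 N m (about 4 N at the handle point); it stays where left.
- cock_a_handle (a point): On the open lever, mid black sleeve, 75 mm from the stem axis, 108 mm above the bench. Sleeve 60 long (40 to 100 mm from the stem axis), 22 wide, 14 mm high; nearer in, a steel strip 14 x 5 mm. Turns with the lever: x axis points along it from free end to stem (stem axis 75 mm along +x), z up. Under it: pipe top 73 mm, tail 76 mm, at the stem brass to 96, nut to 120 mm above the bench.
- cock_b (a joint): Handle angle of another such cock on the grey manifold plate (200 x 500 x 8 mm, fixed, placed and turned anew each time). Starts shut (1.50 to 1.571), handle pointing left seen from the robot; leave it shut. The three stem axes stand 170 mm apart in a row along the plate; each outlet pipe (18 mm thick) runs from the header towards the robot, ending in a brass hose tail 126 mm from the stem axis.
- cock_c (a joint): Handle angle of the third such cock, also starts shut (1.50 to 1.571); leave it shut. The header, a steel pipe 30 mm thick, axis 64 mm above the bench, lies parallel to the row of stems, 100 mm beyond it, with a dial gauge at its left end and a small wheel valve at its right end (both under 130 mm high, fixed, not part of the job).

How it is judged:
By the outcome, as a careful person would: the job done as asked, in the order asked, and still so for the second after the job is handed in, with the robot touching nothing.
It also fails if it takes over 32 s, if anything falls off the work surface, if the arm or the gripper's body presses on something with over 40 N, if the wrist force passes 120 N, or if a joint passes its speed limit or range.

ROBOT

A 6-joint arm with a two-finger parallel gripper is mounted at the origin on the work surface. World frame = base frame: x ahead of the robot, y to its left, z up, the work surface at z = 0. Lengths are in m, angles in rad, forces in N, time in s.
With the tool pointing down it reaches from about 0.2 to 0.875 m from the base axis. Payload 3.4 kg.
Tool frame: the origin (TCP) lies between the finger pads; the fingertips stand 8 mm ahead of it and the grasp point (between the pads) lies 11 mm behind it (bot.nose_length is the z of the fingertips in the tool frame, in m); z points along the fingers, y is the line along which they close (so a half turn about z gives the same grasp; the last joint's range is limited). The gripper opens to 94 mm and grips with 3 to 60 N. Pads are 16 mm wide; open, the fingers measure 119 mm over their backs; the gripper's body (75 mm by 177 mm) begins 78 mm behind the grasp point.
Start: joints at [-1.344, 0.276, 1.505, -0, 1.361, -0.121], TCP at [0.196, -0.541, 0.176] pointing down, gripper open.
Joint ranges: [-2.89, 2.89], [-0.75, 2.08], [0.22, 2.7], [-1.18, 4.32], [0.11, 2.71], [-2.7, 2.7]. Speed limits (rad/s): [2.57, 2.57, 3.14, 3.14, 3.14, 3.14].

INTERFACE

Orientations are given as a unit quaternion [w, x, y, z].
In Python, from bench import bot gives the robot as it stands. The module is installed in compiled form; this text tells all that it offers.
- The arm moves only by the tool step_arm, never from a script. Its arguments are lists of equal length, an entry for each row: "dp": the shift along the tool's x, y, z in mm, a list of three; "rotation": the turn, a rotation vector about the tool's x, y, z in degrees, a list of three. In form: {"dp": [[dx, dy, dz], ...], "rotation": [[wx, wy, wz], ...]}. A call has 1 to 20 rows; each row is the pose to reach, as a shift and turn from the pose commanded when the call began, along the tool's axes at that moment; what a row does not reach only later rows make up. A row lasts 1/10 s, in which the tool goes at most 50 mm and 8.59 degrees, less where a joint would pass 70% of its speed; a pose out of reach is approached as far as the arm can. A call with a gripper value outside its range is refused whole. "gripper" is the closure, from -1 (fully open) to 1 (shut), set as the call begins (left out, the last holds). The fingers move at their own pace and stop on an object; "newtons" is the grip in N (left out, the last holds). Time passes only in rows, so rows that repeat a pose let the fingers close. It gives the time, the measured TCP pose, the force, the opening and the grip force at its end, in the units of the state.
- bot.get_obs(): the state, without advancing time (a new reading comes with each control period).
- bot.read_camera(name): name is "side" or "top" or "wrist"; returns a dict with "image" (384x512x3 uint8, red, green, blue), "mtx" (3x3 intrinsics, pixels), "extrinsics" (4x4, takes a point from camera to world coordinates). Camera axes: x right, y up, looking along -z (the intrinsics and any distortion apply to the point x, -y, -z); pixel columns grow to the right and rows downward; lengths in m; the calibration is good to about 2 mm. A picture is of the moment at which its call begins. There is no depth.
- bot.job_done(): hands the job in; it is judged then, once.
Trained networks look in a picture, given as the dict that the camera call returned (one of the last four; its "shot" number tells which), for a name from the list of things; names that differ only in an ending like _2 or _b are one class to them, and where a whole thing is asked for, a point or a joint stands for the part that bears it (a point fixed in the world has none). Each returns a list of dicts, best first, with "score" (0 to 1); they miss things now and then, are a little off and sometimes report something else, mostly with a low value. They report only what shows in the picture. A call takes as long as a camera call.
- bot.look_for(target, picture): "at" ([column, row] in pixels, amid what is visible of it).
- bot.masks_of(target, picture): "pixels" (384x512 bool, what is visible of it) and "at" ([column, row] in pixels, amid what is visible of it).
- bot.landmark_of(target, picture): "at" ([column, row] in pixels: a listed point, or the origin of a listed thing).
The state is a dict: "clock": time; "joint_pos": joint angles; "joint_vel": joint speeds; "joint_torque": joint torques, N m; "tcp_pos": TCP position; "tcp_rot": TCP orientation; "ft_force": force on the tool from outside, world axes, zero at the start; "torque": the same for the moment, N m; "finger_gap": finger opening in m; "gripper_force": force on a finger pad.
Only numpy, scipy, OpenCV 4.12 (cv2) and the standard library are available. Lean on these libraries where they do the work, as an engineer would, in place of code of your own. Each camera call takes 0.05 s, during which the arm holds its last target. There are 200 camera calls.

## Working session

There is one attempt and no reset: what is moved stays moved. The work goes in short steps, Python scripts to look and compute and a tool call to move; the robot and the scene stay as the last step left them, time stands still between calls to the robot, and variables do not carry over. Pictures are saved under pics/ and viewed, at most 10 in all, crops included, and the job is handed in when it is done.

Besides the shell and the picture viewer there is one more tool, called after ">>>" by a JSON object that holds its "op" and its "data", one argument or row to a line. step_arm: Moves the arm, as the interface text tells. Its arguments: {"type":"object","properties":{"dp":{"type":"array","items":{"type":"array","items":{"type":"number"}}},"rotation":{"type":"array","items":{"type":"array","items":{"type":"number"}}},"gripper":{"type":"number"},"newtons":{"type":"number"}},"required":["dp","rotation"]}

```bash
mkdir -p pics; cat > h.py <<'E'
import numpy as np, cv2
from bench import bot
def ray(p,uv):
    K=np.array(p["mtx"]);E=np.array(p["extrinsics"])
    d=np.linalg.inv(K)@[uv[0],uv[1],1.]; d=E[:3,:3]@(d*[1,-1,-1]); return E[:3,3],d
def at_z(p,uv,z):
    o,d=ray(p,uv); return o+d*(z-o[2])/d[2]
def save(p,n): cv2.imwrite(f"pics/{n}.png",cv2.cvtColor(p["image"],cv2.COLOR_RGB2BGR))
E
python3 - <<'E'
from h import *
ps={}
for n in("top","side"):
    p=bot.read_camera(n);ps[n]=p;save(p,n+"1")
    print(n,[k for k in p],p["extrinsics"][:3,3] if hasattr(p["extrinsics"],'shape') else p["extrinsics"])
    for t in("cock_a_handle",):
        for r in bot.landmark_of(t,p): print(t,r["score"],r["at"],at_z(p,r["at"],.108).round(4))
    for r in bot.masks_of("cock_a",p): print("mask",r["score"],r["at"],r["pixels"].sum(),at_z(p,r["at"],.108).round(4))
o=bot.get_obs();print(o["tcp_pos"],o["tcp_rot"],o["finger_gap"])
a=cv2.imread("pics/top1.png");b=cv2.imread("pics/side1.png");cv2.imwrite("pics/both.png",cv2.resize(cv2.vconcat([a,b]),(400,600)))
E
```

```text
top ['image', 'mtx', 'extrinsics', 'shot'] [ 0.51365968 -0.01863117  0.88380844]
cock_a_handle 0.8 [223.5, 214.4] [0.4806 0.0626 0.108 ]
mask 0.97 [292.0, 162.3] 610 [ 0.578  -0.0631  0.108 ]
mask 0.9 [111.7, 188.6] 674 [0.5264 0.2714 0.108 ]
mask 0.71 [223.8, 196.7] 666 [0.5133 0.0625 0.108 ]
side ['image', 'mtx', 'extrinsics', 'shot'] [0.51249201 0.68355489 0.62418022]
cock_a_handle 0.85 [288.0, 235.4] [0.4852 0.0623 0.108 ]
mask 0.79 [249.4, 200.4] 294 [ 0.571  -0.0555  0.108 ]
mask 0.74 [275.0, 235.0] 495 [0.5112 0.0626 0.108 ]
mask 0.61 [262.1, 322.6] 775 [0.5274 0.2765 0.108 ]
[ 0.19595307 -0.54040667  0.17539953] [-2.58984752e-04  9.84915045e-01  1.73038398e-01 -7.72269859e-06] 0.09422401550225007
```

View pics/top1.png

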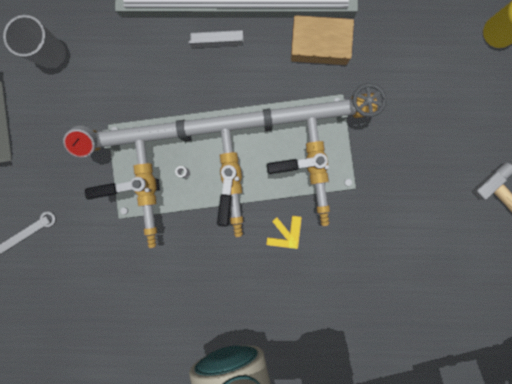

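View pics/side1.png

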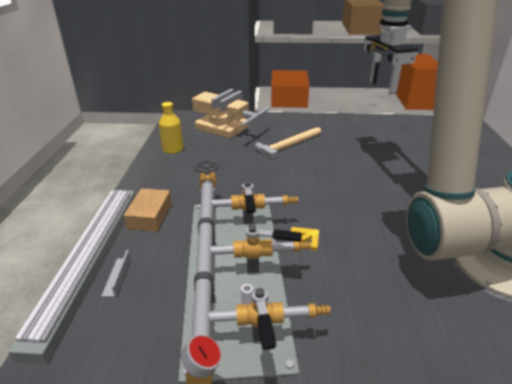

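The middle cock is open: its stem is at (229,173) in the top view, with the handle pointing down to (224,222). The other two handles point left, so they are shut. There is a small post near (181,172), and I'll check how tall it is.

```bash
python3 - <<'E'
from h import *
p=bot.read_camera("top");s=bot.read_camera("side")
S=[at_z(p,u,.12) for u in((138,184),(229,173),(321,161))]
print(np.round(S,4),[np.linalg.norm(S[i+1]-S[i]) for i in(0,1)])
for uv in((249,234),): print("stem side",at_z(s,uv,.12))
for q,n in((p,"top"),(s,"side")):
  for r in bot.masks_of("cock_a",q):
    v,u=np.nonzero(r["pixels"]); g=q["image"][v,u].max(1)<60
    P=np.array([at_z(q,(a,b),.113) for a,b in zip(u[g],v[g])]); 
    if len(P)>5:
      c=P.mean(0); w=np.linalg.svd(P-c)[2][0]; print(n,r["score"],g.sum(),c.round(4),w.round(3))
# post: triangulate
o1,d1=ray(p,(181,172));
for uv in((247,290),(247,294)):
  o2,d2=ray(s,uv); t=np.linalg.lstsq(np.c_[d1,-d2],o2-o1,rcond=None)[0]; print("post",o1+d1*t[0],o2+d2*t[1])
c=cv2.vconcat([cv2.resize(cv2.cvtColor(q["image"],cv2.COLOR_RGB2BGR)[y:y+80,x:x+140],None,fx=4,fy=4)[:300] for q,x,y in((p,160,150),(s,200,225))])
cv2.imwrite("pics/c.png",c)
E
```

```text
[[ 0.5351  0.2187  0.12  ]
 [ 0.5566  0.0522  0.12  ]
 [ 0.5798 -0.1151  0.12  ]] [np.float64(0.1678059669984675), np.float64(0.16897545660325947)]
stem side [0.56218571 0.07691229 0.12      ]
top 0.92 239 [0.4889 0.0616 0.113 ] [-0.991  0.132  0.   ]
top 0.81 204 [ 0.5706 -0.0474  0.113 ] [ 0.145 -0.989  0.   ]
top 0.72 341 [0.5221 0.2911 0.113 ] [ 0.195 -0.981  0.   ]
side 0.84 135 [ 0.569  -0.0335  0.113 ] [ 0.121 -0.993 -0.   ]
side 0.8 452 [0.5209 0.2969 0.113 ] [ 0.181 -0.983  0.   ]
post [0.56187249 0.15523179 0.04721138] [0.56118138 0.15521534 0.04716814]
post [0.56238768 0.15708965 0.03827174] [0.56116886 0.15706162 0.03819567]
```

View pics/c.png

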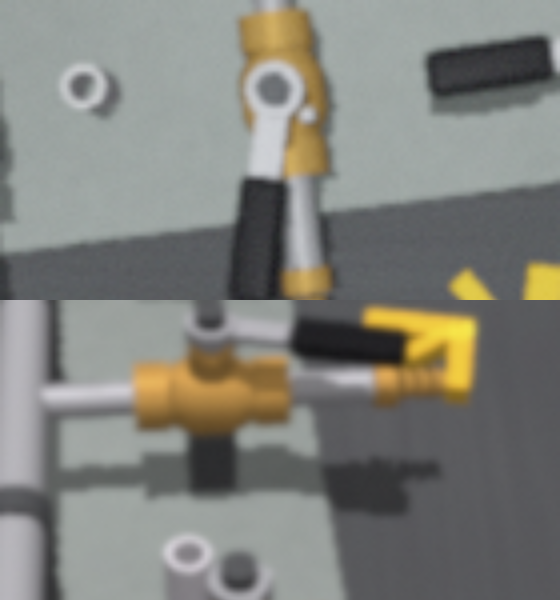

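The post is only about 47 mm high, so it is not in the way. Next I'll shut the gripper and move to the right of the open handle, above everything.

>>> {"op": "step_arm", "data": {
  "dp": [
    [35,-33,0],
    [70,-66,0],
    [105,-99,0],
    [140,-132,0],
    [175,-165,0],
    [210,-198,0],
    [245,-231,0],
    [280,-264,0],
    [315,-297,0],
    [350,-330,0],
    [385,-363,0],
    [420,-396,0],
    [450,-425,0],
    [460,-431,0],
    [460,-431,0],
    [460,-431,0],
    [460,-431,0],
    [460,-431,0]
  ],
  "rotation": [
    [0,0,0],
    [0,0,0],
    [0,0,0],
    [0,0,0],
    [0,0,0],
    [0,0,0],
    [0,0,0],
    [0,0,0],
    [0,0,0],
    [0,0,0],
    [0,0,0],
    [0,0,0],
    [0,0,0],
    [0,0,0],
    [0,0,0],
    [0,0,0],
    [0,0,0],
    [0,0,0]
  ],
  "gripper": 1,
  "newtons": 20
}}

```text
clock: 2.3
tcp_pos: [0.481, 0.02, 0.1757]
tcp_rot: [0.0, 0.985, 0.172, -0.0]
ft_force: [-0.6, 0.3, 0.8]
finger_gap: -0.0
gripper_force: 0.0
```

>>> {"op": "step_arm", "data": {
  "dp": [
    [0,0,20],
    [0,0,40],
    [0,0,60],
    [0,0,74],
    [0,0,74]
  ],
  "rotation": [
    [0,0,0],
    [0,0,0],
    [0,0,0],
    [0,0,0],
    [0,0,0]
  ]
}}

```text
clock: 2.8
tcp_pos: [0.4794, 0.0205, 0.1]
tcp_rot: [-0.0, 0.985, 0.172, -0.002]
ft_force: [0.0, -0.7, 0.2]
finger_gap: 0.0006
gripper_force: 0.0
```

```bash
python3 - <<'E'
from h import *
p=bot.read_camera("side");save(p,"s2")
o=bot.get_obs();print(o["tcp_pos"],o["ft_force"])
# push path: stem S, lever angle th (0..), pusher centre offset off, radius r, tool-frame mm from now
S=np.array([.556,.0525]);a=np.array([-.991,-.1326]);b=np.array([-.1326,.991])
tx=np.array([.940,.341]);ty=np.array([.341,-.940]);c=o["tcp_pos"][:2]
for th in np.linspace(.2,1.6,15):
    h=np.cos(th)*a+np.sin(th)*b; n=-np.sin(th)*a+np.cos(th)*b
    q=S+.072*h-.0235*n-c; print(round(th,2),(q+c).round(3),round(q@tx*1e3),round(q@ty*1e3))
E
```

```text
[0.48060721 0.02056443 0.1011859 ] [-0.39127433 -0.03571904 -0.41246301]
0.2 [0.483 0.034] 6 -12
0.3 [0.481 0.041] 8 -19
0.4 [0.48  0.049] 9 -27
0.5 [0.48  0.056] 12 -34
0.6 [0.481 0.064] 15 -41
0.7 [0.483 0.071] 19 -47
0.8 [0.485 0.079] 24 -53
0.9 [0.488 0.086] 29 -59
1.0 [0.492 0.092] 35 -64
1.1 [0.496 0.098] 41 -68
1.2 [0.501 0.104] 47 -72
1.3 [0.506 0.109] 54 -75
1.4 [0.512 0.114] 61 -77
1.5 [0.518 0.118] 69 -79
1.6 [0.525 0.122] 76 -80
```

View pics/s2.png

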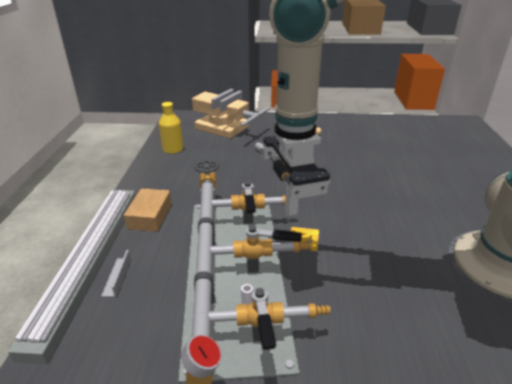

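The closed fingers at (292,208) stand clear beside the sleeve at (290,236). Now I'll push it along the arc.

>>> {"op": "step_arm", "data": {
  "dp": [
    [6,-12,0],
    [8,-19,0],
    [9,-27,0],
    [12,-34,0],
    [15,-41,0],
    [19,-47,0],
    [24,-53,0],
    [29,-59,0],
    [35,-64,0],
    [41,-68,0],
    [47,-72,0],
    [54,-75,0],
    [54,-75,0]
  ],
  "rotation": [
    [0,0,0],
    [0,0,0],
    [0,0,0],
    [0,0,0],
    [0,0,0],
    [0,0,0],
    [0,0,0],
    [0,0,0],
    [0,0,0],
    [0,0,0],
    [0,0,0],
    [0,0,0],
    [0,0,0]
  ]
}}

```text
clock: 4.15
tcp_pos: [0.5078, 0.1109, 0.1016]
tcp_rot: [0.0, 0.985, 0.173, 0.0]
ft_force: [-0.3, -0.7, -0.2]
finger_gap: 0.0007
gripper_force: 0.0
```

```bash
python3 - <<'E'
from h import *
p=bot.read_camera("side");save(p,"s3")
o=bot.get_obs();print(o["tcp_pos"],o["ft_force"])
E
```

```text
[0.50713322 0.11047097 0.10153112] [-0.91591381 -0.65698552  1.25032401]
```

View pics/s3.png

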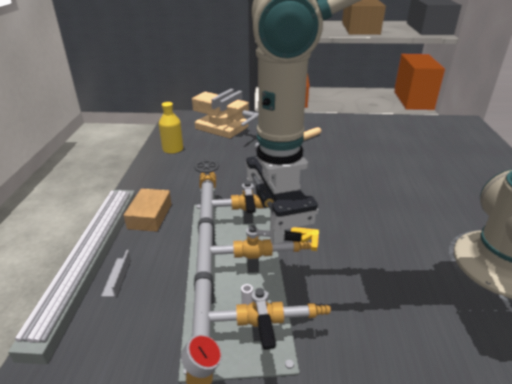

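```bash
python3 - <<'E'
from h import *
s=bot.read_camera("side");p=bot.read_camera("top")
o=bot.get_obs();print(bot.nose_length,o["tcp_pos"],o["finger_gap"])
def proj(q,X):
    c=np.linalg.inv(np.array(q["extrinsics"]))@np.r_[X,1]; u=np.array(q["mtx"])@(c[:3]*[1,-1,-1]); return (u[:2]/u[2]).round(0)
t=o["tcp_pos"]
for q in(s,p): print("tip",proj(q,[t[0],t[1],t[2]-.008]),"handle0",proj(q,[.4870,.0615,.108]))
im=[cv2.cvtColor(q["image"],cv2.COLOR_RGB2BGR) for q in(s,p)]
cv2.imwrite("pics/c3.png",cv2.hconcat([cv2.resize(im[0][160:310,210:340],(390,450),interpolation=2),cv2.resize(im[1][120:270,160:290],(390,450),interpolation=2)]))
E
```

```text
0.008 [0.50657568 0.11010956 0.1015178 ] 0.000501464607896406
tip [277. 257.] handle0 [287. 235.]
tip [199. 200.] handle0 [224. 211.]
```

View pics/c3.png

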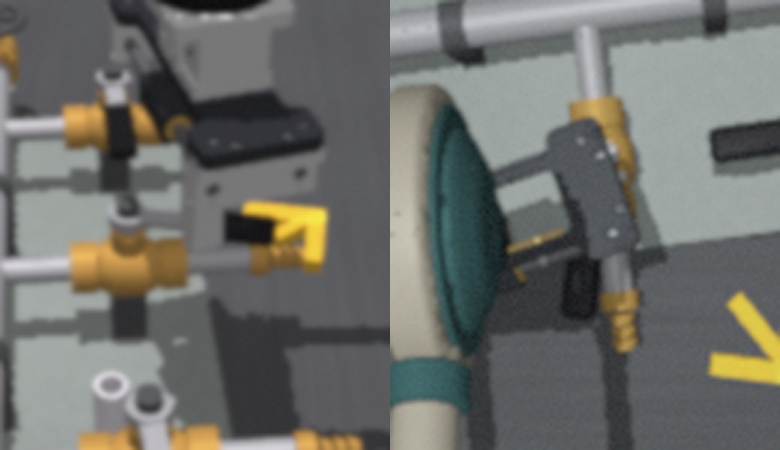

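```bash
python3 - <<'E'
from h import *
w=bot.read_camera("wrist");p=bot.read_camera("top");o=bot.get_obs();t=o["tcp_pos"]
def proj(q,X):
    c=np.linalg.inv(np.array(q["extrinsics"]))@np.r_[X,1]; u=np.array(q["mtx"])@(c[:3]*[1,-1,-1]); return (u[:2]/u[2]).round(0)
print(w["extrinsics"])
print("tip",proj(w,[t[0],t[1],t[2]-.008]),"handle0",proj(w,[.4870,.0615,.108]),"stem",proj(w,[.556,.0525,.12]))
print(o["joint_pos"],o["finger_gap"])
cv2.imwrite("pics/w4.png",cv2.cvtColor(cv2.hconcat([w["image"],p["image"][:,130:400]]),cv2.COLOR_RGB2BGR))
E
```

```text
[[ 3.40767648e-01  9.09781486e-01  2.37012781e-01  5.74860892e-01]
 [-9.40147344e-01  3.29926838e-01  8.52716439e-02  1.34099590e-01]
 [-6.18314688e-04 -2.51884754e-01  9.67757040e-01  3.10566048e-01]
 [ 0.00000000e+00  0.00000000e+00  0.00000000e+00  1.00000000e+00]]
tip [253. 216.] handle0 [306. 268.] stem [364. 189.]
[ 7.98223396e-02  2.45861031e-01  1.74208389e+00 -2.18241001e-04
  1.15400177e+00  1.30315013e+00] 0.00022977352484974606
```

View pics/w4.png

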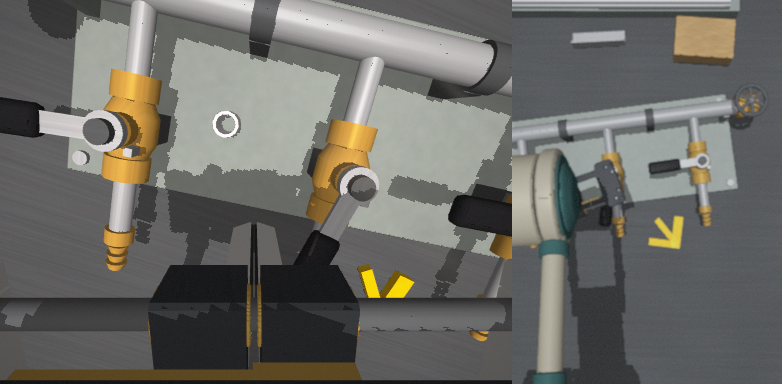

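```bash
python3 - <<'E'
from h import *
s=bot.read_camera("side");w=bot.read_camera("wrist");o=bot.get_obs();t=o["tcp_pos"];print(t,o["ft_force"],o["clock"])
def proj(q,X):
    c=np.linalg.inv(np.array(q["extrinsics"]))@np.r_[X,1]; u=np.array(q["mtx"])@(c[:3]*[1,-1,-1]); return (u[:2]/u[2]).round(0)
for z in(.08,.093,.11,.125,.14): print(z,"side",proj(s,[t[0],t[1],z]),"wrist",proj(w,[t[0],t[1],z]))
for n,X in(("B stem",[.535,.2187,.12]),("A stem",[.5566,.0522,.12]),("C",[.5798,-.1151,.12])): print(n,proj(s,X),proj(w,X))
im=cv2.cvtColor(s["image"],cv2.COLOR_RGB2BGR);cv2.imwrite("pics/s5.png",cv2.resize(im[190:270,230:330],(800,600),interpolation=cv2.INTER_CUBIC))
E
```

```text
[0.50654035 0.11005231 0.10167943] [ 0.92787565 -0.45096758 -0.7118702 ] 4.5
0.08 side [277. 262.] wrist [253. 211.]
0.093 side [277. 257.] wrist [253. 216.]
0.11 side [277. 250.] wrist [253. 224.]
0.125 side [277. 244.] wrist [253. 232.]
0.14 side [277. 238.] wrist [252. 241.]
B stem [259. 289.] [101. 130.]
A stem [253. 226.] [365. 188.]
C [247. 182.] [608. 240.]
```

View pics/s5.png

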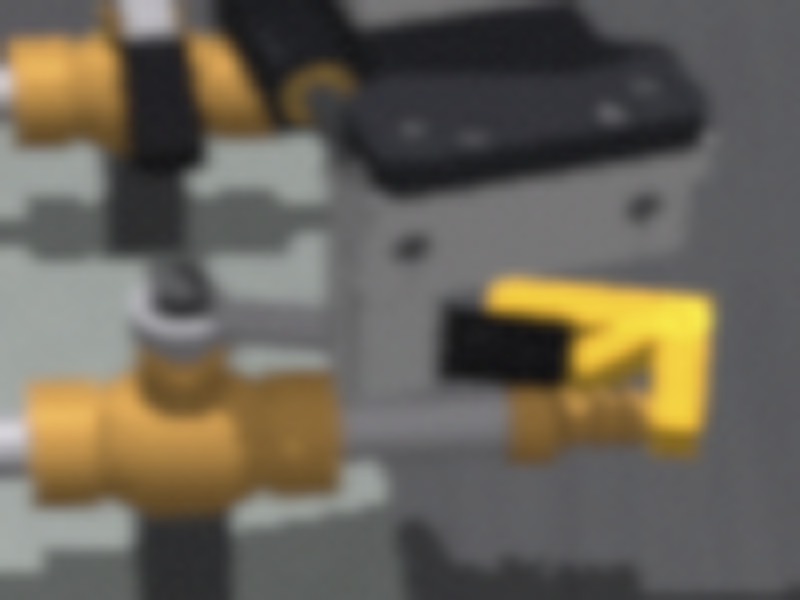

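The pictures show the handle unmoved and the fingertips at about z 0.12. With the gripper shut, the tips sit higher than the stated 8 mm ahead of the TCP would put them, so they passed over the sleeve. I'll go back and come in lower: at TCP z 0.083, even the nominal tip height (0.075) still clears the pipe top.

>>> {"op": "step_arm", "data": {
  "dp": [
    [0,0,-30],
    [0,0,-60],
    [-20,28,-60],
    [-40,56,-60],
    [-57,83,-60],
    [-57,83,-60],
    [-57,83,-30],
    [-57,83,0],
    [-57,83,19],
    [-57,83,19],
    [-57,83,19]
  ],
  "rotation": [
    [0,0,0],
    [0,0,0],
    [0,0,0],
    [0,0,0],
    [0,0,0],
    [0,0,0],
    [0,0,0],
    [0,0,0],
    [0,0,0],
    [0,0,0],
    [0,0,0]
  ]
}}

```text
clock: 5.6
tcp_pos: [0.4818, 0.0133, 0.0829]
tcp_rot: [-0.0, 0.985, 0.173, 0.0]
ft_force: [0.2, 0.6, 0.8]
finger_gap: 0.0006
gripper_force: 0.0
```

```bash
python3 - <<'E'
from h import *
s=bot.read_camera("side");p=bot.read_camera("top");o=bot.get_obs();t=o["tcp_pos"];print(t,o["ft_force"],o["clock"],o["finger_gap"])
def proj(q,X):
    c=np.linalg.inv(np.array(q["extrinsics"]))@np.r_[X,1]; u=np.array(q["mtx"])@(c[:3]*[1,-1,-1]); return (u[:2]/u[2]).round(0)
for z in(.075,.09,.10,.115): print(z,"side",proj(s,[t[0],t[1],z]))
for q in(s,p):
  for r in bot.landmark_of("cock_a_handle",q): print(r["score"],r["at"],at_z(q,r["at"],.108).round(3))
im=cv2.cvtColor(s["image"],cv2.COLOR_RGB2BGR);cv2.imwrite("pics/s6.png",cv2.resize(im[170:270,230:330],(600,600),interpolation=cv2.INTER_CUBIC))
E
```

```text
[0.48274014 0.01301335 0.08387479] [-1.3833508  -0.0190623  -0.21194078] 5.7 0.0005250756480608843
0.075 side [288. 233.]
0.09 side [289. 227.]
0.1 side [289. 223.]
0.115 side [289. 218.]
0.87 [288.5, 234.8] [0.484 0.06  0.108]
```

View pics/s6.png

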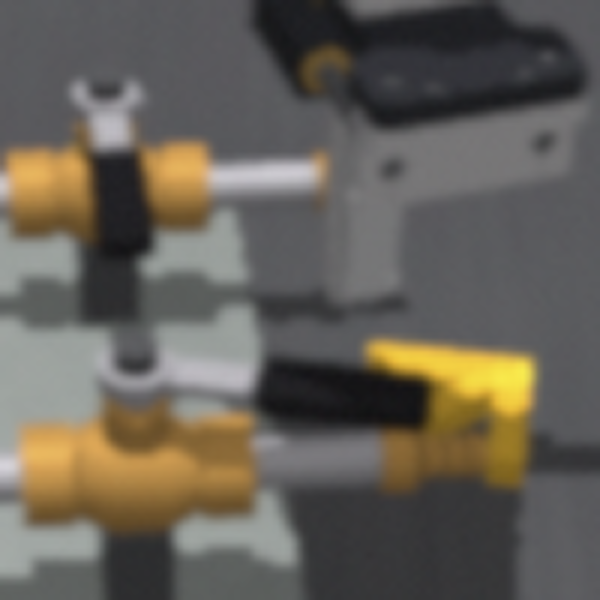

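The tip shows at about (291,220), which puts it near z 0.11, about 30 mm above nominal. The first pass already proved an offset of at least 22 mm. Going 18 mm lower therefore keeps the tip above the pipe top at 73 mm and puts it on the sleeve.

>>> {"op": "step_arm", "data": {
  "dp": [
    [0,0,18],
    [0,0,18],
    [7,-19,18],
    [9,-26,18],
    [10,-34,18],
    [13,-41,18],
    [16,-48,18],
    [16,-48,18]
  ],
  "rotation": [
    [0,0,0],
    [0,0,0],
    [0,0,0],
    [0,0,0],
    [0,0,0],
    [0,0,0],
    [0,0,0],
    [0,0,0]
  ]
}}

```text
clock: 6.6
tcp_pos: [0.4808, 0.0633, 0.0654]
tcp_rot: [0.001, 0.985, 0.174, 0.001]
ft_force: [0.6, -0.1, 0.5]
finger_gap: 0.0008
gripper_force: 0.6
```

```bash
cat > chk.py <<'E'
from h import *
s=bot.read_camera("side");p=bot.read_camera("top");w=bot.read_camera("wrist");o=bot.get_obs();print(o["tcp_pos"],o["ft_force"],o["torque"],o["clock"])
S=np.array([.556,.0525]);a=np.array([-.991,-.1326]);b=np.array([-.1326,.991])
for n,q in(("side",s),("top",p),("wrist",w)):
  for r in bot.landmark_of("cock_a_handle",q):
    X=at_z(q,r["at"],.108); d=X[:2]-S; print(n,r["score"],r["at"],X.round(3),"r",np.linalg.norm(d).round(3),"th",round(np.arctan2(d@b,d@a),2))
E
python3 chk.py
```

```text
[0.47996084 0.06362656 0.06492041] [ 0.5837681  -0.22480115  0.22771296] [-0.06160922  0.04746753  0.02144543] 6.75
side 0.95 [284.3, 242.8] [0.493 0.085 0.108] r 0.071 th 0.61
wrist 0.75 [220.3, 217.2] [0.489 0.086 0.108] r 0.075 th 0.6
```

The handle is now at 0.6 rad, so I'll continue along the arc.

>>> {"op": "step_arm", "data": {
  "dp": [
    [4,-6,0],
    [9,-12,0],
    [14,-18,0],
    [20,-23,0],
    [26,-27,0],
    [32,-31,0],
    [39,-34,0],
    [46,-36,0],
    [46,-36,0]
  ],
  "rotation": [
    [0,0,0],
    [0,0,0],
    [0,0,0],
    [0,0,0],
    [0,0,0],
    [0,0,0],
    [0,0,0],
    [0,0,0],
    [0,0,0]
  ]
}}

```text
clock: 7.8
tcp_pos: [0.512, 0.1143, 0.0644]
tcp_rot: [-0.001, 0.985, 0.173, 0.0]
ft_force: [-1.0, -0.7, -0.8]
finger_gap: 0.0006
gripper_force: 0.3
```

```bash
python3 chk.py
```

```text
[0.5120267  0.11394293 0.06482464] [-0.17398074 -0.16007283  0.25988777] [-0.00760368  0.01595158 -0.00046583] 7.95
side 0.83 [261.8, 255.3] [0.535 0.123 0.108] r 0.074 th 1.41
top 0.46 [190.4, 190.9] [0.523 0.125 0.108] r 0.079 th 1.28
wrist 0.77 [248.8, 213.8] [0.529 0.122 0.108] r 0.075 th 1.33
```

>>> {"op": "step_arm", "data": {
  "dp": [
    [3,0,0],
    [6,1,0],
    [9,2,0],
    [11,2,0],
    [11,2,0]
  ],
  "rotation": [
    [0,0,0],
    [0,0,0],
    [0,0,0],
    [0,0,0],
    [0,0,0]
  ]
}}

```text
clock: 8.6
tcp_pos: [0.519, 0.1157, 0.0641]
tcp_rot: [-0.001, 0.985, 0.173, -0.003]
ft_force: [-5.2, 1.8, 2.3]
finger_gap: 0.0007
gripper_force: 2.5
```

>>> {"op": "step_arm", "data": {
  "dp": [
    [1,0,0],
    [2,0,0],
    [2,0,0]
  ],
  "rotation": [
    [0,0,0],
    [0,0,0],
    [0,0,0]
  ]
}}

```text
clock: 8.9
tcp_pos: [0.5206, 0.1164, 0.0641]
tcp_rot: [-0.001, 0.985, 0.173, -0.003]
ft_force: [-6.1, 1.3, 2.7]
finger_gap: 0.0007
gripper_force: 2.7
```

```bash
python3 chk.py
```

```text
[0.52063953 0.11636574 0.06407669] [-6.77529285  1.23439792  3.06581513] [ 0.27175815  1.06070132 -0.03515113] 9.05
side 0.56 [257.5, 257.8] [0.543 0.131 0.108] r 0.079 th 1.53
top 0.56 [188.6, 183.4] [0.537 0.128 0.108] r 0.078 th 1.46
wrist 0.59 [250.3, 211.0] [0.54  0.124 0.108] r 0.074 th 1.48
```

>>> {"op": "step_arm", "data": {
  "dp": [
    [1,0,0],
    [2,0,0],
    [2,0,0]
  ],
  "rotation": [
    [0,0,0],
    [0,0,0],
    [0,0,0]
  ]
}}

```text
clock: 9.5
tcp_pos: [0.5225, 0.1171, 0.0641]
tcp_rot: [-0.001, 0.985, 0.173, -0.003]
ft_force: [-5.7, 1.7, 2.3]
finger_gap: 0.0006
gripper_force: 2.7
```

>>> {"op": "step_arm", "data": {
  "dp": [
    [1,0,0],
    [2,0,0],
    [2,0,0]
  ],
  "rotation": [
    [0,0,0],
    [0,0,0],
    [0,0,0]
  ]
}}

```text
clock: 9.8
tcp_pos: [0.5245, 0.1178, 0.0641]
tcp_rot: [-0.001, 0.985, 0.173, -0.003]
ft_force: [-5.9, 2.3, 2.6]
finger_gap: 0.0006
gripper_force: 2.7
```

The force is constant while it moves, so it has not reached the stop yet. I'll keep going in small steps.

>>> {"op": "step_arm", "data": {
  "dp": [
    [1,0,0],
    [2,0,0],
    [2,0,0]
  ],
  "rotation": [
    [0,0,0],
    [0,0,0],
    [0,0,0]
  ]
}}

```text
clock: 10.1
tcp_pos: [0.5248, 0.118, 0.064]
tcp_rot: [-0.001, 0.985, 0.173, -0.005]
ft_force: [-8.8, 0.9, 4.2]
finger_gap: 0.0003
gripper_force: 4.1
```

>>> {"op": "step_arm", "data": {
  "dp": [
    [1,0,0],
    [2,0,0],
    [2,0,0]
  ],
  "rotation": [
    [0,0,0],
    [0,0,0],
    [0,0,0]
  ]
}}

```text
clock: 10.4
tcp_pos: [0.5248, 0.118, 0.064]
tcp_rot: [-0.001, 0.985, 0.173, -0.006]
ft_force: [-10.7, -0.4, 6.6]
finger_gap: 0.0005
gripper_force: 5.7
```

```bash
python3 chk.py
```

```text
[0.52482213 0.11801504 0.06401703] [-12.18912673  -1.00312298   7.31053244] [-0.16544137  1.94157949 -0.08431253] 10.55
side 0.74 [255.9, 254.8] [0.546 0.123 0.108] r 0.071 th 1.56
top 0.49 [187.3, 181.1] [0.542 0.131 0.108] r 0.079 th 1.52
wrist 0.89 [250.5, 208.9] [0.545 0.126 0.108] r 0.075 th 1.56
```

The arm has stalled with force rising and the handle reads 1.56, so it is at the stop. I'll back straight off and lift clear.

>>> {"op": "step_arm", "data": {
  "dp": [
    [-5,0,0],
    [-15,-3,0],
    [-30,-6,0],
    [-40,-8,0],
    [-40,-8,-30],
    [-40,-8,-70],
    [-40,-8,-110],
    [-100,-8,-130],
    [-140,-8,-130],
    [-140,-8,-130],
    [-140,-8,-130]
  ],
  "rotation": [
    [0,0,0],
    [0,0,0],
    [0,0,0],
    [0,0,0],
    [0,0,0],
    [0,0,0],
    [0,0,0],
    [0,0,0],
    [0,0,0],
    [0,0,0],
    [0,0,0]
  ]
}}

```text
clock: 11.8
tcp_pos: [0.397, 0.0779, 0.1953]
tcp_rot: [0.0, 0.985, 0.173, 0.002]
ft_force: [-0.0, -0.5, 1.1]
finger_gap: 0.0007
gripper_force: 0.0
```

```bash
python3 chk.py; python3 - <<'E'
from h import *
p=bot.read_camera("top");s=bot.read_camera("side");save(p,"fin")
a=p["image"];b=s["image"];cv2.imwrite("pics/f.png",cv2.cvtColor(cv2.hconcat([a[80:280,60:380],b[140:340,170:430]]),cv2.COLOR_RGB2BGR))
E
```

```text
[0.39859297 0.07822648 0.19460295] [ 1.15253295  0.65365715 -0.54737216] [-0.00660638 -0.02201689  0.00408075] 11.95
side 0.81 [252.9, 258.7] [0.551 0.134 0.108] r 0.081 th 1.64
top 0.57 [187.6, 180.1] [0.543 0.13  0.108] r 0.079 th 1.54
wrist 0.95 [257.5, 20.5] [0.543 0.126 0.108] r 0.075 th 1.53
```

View pics/f.png

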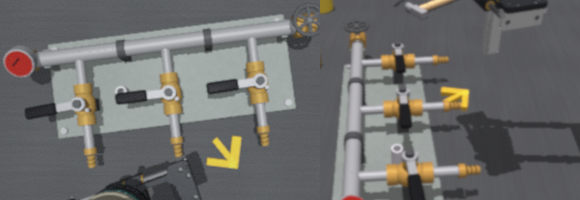

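The picture shows all three handles parallel and square to their pipes, at about (40,111), (130,97) and (222,87), with the gripper clear of them. I'm handing the job in.

```bash
python3 -c "
from bench import bot
print(bot.job_done())"
```

```text
the job is handed in; nothing more can be done
None
```

I turned the open middle cock clockwise to its stop, fully shut; the other two cocks are still shut and untouched, and I handed the job in at about 12 s with the gripper clear.

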